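# Load the tube carousel onto the loader spindle

## Task

Load the sample-tube carousel onto the tube loader: carry it level, lower it square over the loader's tall spindle, and if it stops on the drive pin, turn it gently until it drops over the pin, so that it sits fully home, flat on the drive plate. Do not force it or let it fall, leave everything else on the bench where it is, and let go when it is seated.

Things in the scene. Friction and masses are not known exactly. Their poses are not given: they have to be found in the camera images.
- carousel: Grey plastic sample-tube carousel, 200 mm across, about 0.36 kg, standing on the bench. Origin: centre of its flat underside; z up. Tube guide ring: outer radius 100 mm, top 50 mm up. Six capped tubes, fixed in it, 13 mm thick, tops 85 mm up, stand 83 mm from the axis, 60 degrees or more from the x axis, where two lift tabs stand.
- bore (a point): Lower mouth of the carousel's through bore, on its axis at the underside. The bore is 18 mm wide (23 mm in the lowest 3 mm) and runs up through a hub 32 mm thick to 60 mm above the underside, so it clears the spindle by 1 mm all round.
- slot (a point): Middle of one of five alike radial slots cut through the 8 mm thick bottom disc, at the underside, 46 mm from the axis on the carousel's +x side; the others follow every 72 degrees. Each is 11 mm wide and reaches from 34 to 58 mm from the axis. Any of them may take the drive pin.
- grip_a (a point): Place to grasp the lift tab on the carousel's +x side, from above, across its 10 mm thickness (along y): 75 mm from the axis, 75 mm above the underside, 15 mm below the tab's top. The tab reaches from 55 to 95 mm from the axis and stands 40 mm above the guide ring. Axes as the carousel's.
- grip_b (a point): The same place on the opposite tab, on the carousel's -x side. Axes as the carousel's.
- loader: Tube loader fixed to the bench: white housing 250 (x) by 240 mm (y), 34 mm high. Origin on the bench under the spindle, z up. A parked sampling head stands on its +x side, 115 to 165 mm from the spindle, 95 mm high. In the middle of its top are a round aluminium drive plate of 64 mm radius and the tall spindle.
- seat (a point): Centre of the drive plate's top, 50 mm above the bench, on the spindle's axis: the carousel's origin lies here when home. A drive pin, 8 mm thick, 7 mm tall, stands on the plate 46 mm from the axis; its angle differs each time, is not reported and is held by a brake. Until a slot is over the pin the carousel stops about 7 mm high; a fifth of a turn or less, either way, brings a slot over it.
- spindle_tip (a point): Top of the spindle, on its axis, 200 mm above the bench: a fixed upright steel rod 16 mm thick, standing 150 mm above the drive plate, its top 9 mm tapered to 9 mm.
- reagent: Bystander, to be left alone: small amber bottle, 44 mm across, 85 mm high; origin under its centre.
- jar: Bystander, to be left alone: white jar, 54 mm across, 65 mm high; origin under its centre.
- tube_rack: Bystander, to be left alone: white rack of capped tubes, 75 by 200 mm, 83 mm high; origin under its centre.
- tip_box: Bystander, to be left alone: yellow pipette-tip box, 122 by 85 mm, 57 mm high; origin under its centre.
- marker: Bystander, to be left alone: marker pen lying on the bench, 140 mm long along its x; origin under its middle.

How it is judged:
On the way:
1. the carousel is on the spindle, level, above the drive pin (horizontal distance between carousel and seat below 0.006 m and z of carousel in the frame of seat between 0.005 and 0.13 m and angle between carousel's own z axis and vertical below 0.1 rad), for 0.1 s.
At the end, for the whole second after the job is handed in: The carousel is on the spindle, dropped over the drive pin and flat on the drive plate: underside within 2 mm of the plate, within 4 mm of the spindle's axis, tilted less than 1.4 degrees, at rest and released (horizontal distance between carousel and seat below 0.004 m and z of carousel in the frame of seat between -0.003 and 0.002 m and angle between carousel's own z axis and vertical below 0.025 rad and linear speed of carousel below 0.02 m/s); the robot touches nothing.
It fails at once if the carousel is forced or dropped: more than 60 N between it and the loader (contact force between carousel and loader above 60 N).
It fails at once if the carousel with its tubes is tipped more than 17 degrees (angle between carousel's own z axis and vertical above 0.3 rad).
It fails at once if a bystander is shifted more than 20 mm (distance of any of reagent, jar, tube_rack, tip_box, marker from where it was at the start of the episode above 0.02 m).
It also fails if it takes over 69 s, if anything falls off the work surface, if the arm or the gripper's body presses on something with over 40 N, if the wrist force passes 120 N, or if a joint passes its speed limit or range.

## Robot

A 7-joint arm with a two-finger parallel gripper is mounted at the origin on the work surface. World frame = base frame: x ahead of the robot, y to its left, z up, the work surface at z = 0. Lengths are in m, angles in rad, forces in N, time in s.
With the tool pointing down it reaches from about 0.425 to 0.875 m from the base axis. Payload 4.7 kg.
Tool frame: the origin (TCP) lies on the centre line of the jaws, within the pads' length; the fingertips stand ctrl.tcp_to_tips ahead of it and the grasp point (between the pads) lies 2 mm behind it (ctrl.tcp_to_tips is the distance from the TCP to the fingertips, in m); z points along the fingers, y is the line along which they close (so a half turn about z gives the same grasp; the last joint's range is limited). The gripper opens to 87 mm and grips with 3 to 60 N. Pads are 19 mm wide; open, the fingers measure 117 mm over their backs; the gripper's body (75 mm by 190 mm) begins 51 mm behind the grasp point.
Start: joints at [-1.165, 0.321, -0.07, 1.45, 0.023, 1.371, -0.057], TCP at [0.248, 0.601, 0.213] pointing down, gripper open.
Joint ranges: [-2.86, 2.86], [-0.3, 2.09], [-1.38, 1.24], [0.06, 2.45], [-1.56, 4.7], [0.09, 2.05], [-2.69, 2.69]. Speed limits (rad/s): [2.57, 2.57, 3.14, 3.14, 3.14, 3.14, 3.14].

## Interface

Orientations are given as a rotation vector (axis times angle).
In Python, from bench import ctrl, optics, close_job gives the robot as it stands.
- The arm moves only by the shell command python3 -m inch 'ROWS' [OPENING] [FORCE]. ROWS is JSON, a list of rows, each a list of 2 entries, a list of its own where there are three numbers: the shift along the tool's x, y, z in mm, then the turn, a rotation vector about the tool's x, y, z in degrees. In form: [[[x, y, z], [ax, ay, az]], ...]. A call has exactly 10 rows; each row shifts and turns the commanded pose from where the row before left it, along the tool's axes as they then stand; what a row does not reach is not made up. A row lasts 1/10 s, in which the tool goes at most 50 mm and 8.59 degrees, less where a joint would pass 70% of its speed; a pose out of reach is approached as far as the arm can. A call is refused whole if a number of a shift passes 50 or a number of a turn 8.59, either way. A call with a gripper value outside its range is refused whole. OPENING is the closure, from 0 (fully open) to 1 (shut), set as the call begins (- or left out, the last holds). The fingers move at their own pace and stop on an object; FORCE is the grip in N (left out, the last holds). Time passes only in rows, so rows that do not move let the fingers close, or fill a call up. It gives the time, the measured TCP pose, the force and the opening at its end, in the units of the state.
- ctrl.get_state(): the state, without advancing time (a new reading comes with each control period).
- optics.get_image(name): name is "scene" or "top"; returns a dict with "image" (480x640x3 uint8, red, green, blue), "fx", "fy", "cx", "cy" (pixels), "R" (3x3) and "t" (3): a world point X has camera coordinates R X + t. Camera axes: x right, y down, z forward; pixel columns grow to the right and rows downward; lengths in m; the calibration is good to about 2 mm. A picture is of the moment at which its call begins. There is no depth.
- close_job(): hands the job in, once; it reports no verdict.
The state is a dict: "time": time; "joint_positions": joint angles; "qd": joint speeds; "joint_torque": joint torques, N m; "position": TCP position; "tool_rot": TCP orientation; "ft_force": force on the tool from outside, world axes, zero at the start; "torque": the same for the moment, N m; "grip_width": opening from 0.0 (shut) to 1.0 (fully open).
Only numpy, scipy, OpenCV 4.12 (cv2) and the standard library are available. Lean on these libraries where they do the work, as an engineer would, in place of code of your own. Each camera call takes 0.05 s, during which the arm holds its last target. There are 200 camera calls.

## Working session

There is one attempt and no reset: what is moved stays moved. The work goes in short steps, Python scripts to look and compute and a shell command to move; the robot and the scene stay as the last step left them, time stands still between calls to the robot, and variables do not carry over. Pictures are saved under pics/ and viewed, on a budget of 10 in all, crops included, one or two more only if the job needs it, and the job is handed in when it is done.

```bash
mkdir -p pics; ls
python3 - <<'E'
from bench import ctrl, optics
import cv2, numpy as np
s=ctrl.get_state(); print({k:np.round(v,3).tolist() for k,v in s.items()}, ctrl.tcp_to_tips)
for n in("scene","top"):
    d=optics.get_image(n); cv2.imwrite(f"pics/{n}0.png",d["image"][:,:,::-1]); np.savez(f"pics/{n}0.npz",**d)
    print(n,d["fx"],d["cx"],d["cy"],np.round(d["R"],3).tolist(),np.round(d["t"],3), np.round(-d["R"].T@d["t"],3))
E
```

```text
pics
{'time': 0.0, 'joint_positions': [-1.165, 0.322, -0.07, 1.452, 0.023, 1.371, -0.057], 'qd': [0.001, 0.001, -0.001, 0.0, 0.0, 0.001, 0.001], 'joint_torque': [0.0, -49.13, -0.404, -31.253, -0.064, 0.044, 0.0], 'position': [0.248, 0.6, 0.212], 'tool_rot': [-0.611, -3.081, 0.003], 'ft_force': [-0.021, -0.368, 0.567], 'torque': [0.007, 0.017, 0.011], 'grip_width': 0.998} 0.017
scene 585.7957218340391 322.063096707249 237.0285178646636 [[-0.622, 0.783, -0.004], [0.427, 0.335, -0.84], [-0.656, -0.525, -0.543]] [ 0.346 -0.11   2.169] [1.685 0.904 1.086]
top 444.20112689211186 323.67703028033634 246.0388651456595 [[-0.011, -1.0, -0.019], [-0.999, 0.012, -0.046], [0.046, 0.019, -0.999]] [0.017 0.56  1.242] [ 0.502 -0.013  1.267]
```

View pics/scene0.png

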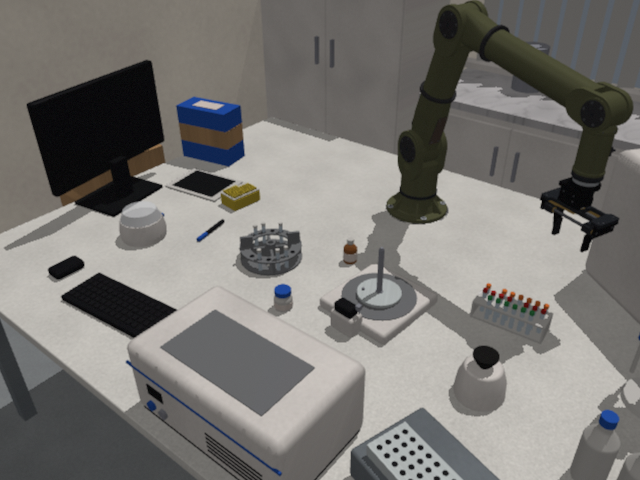

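View pics/top0.png

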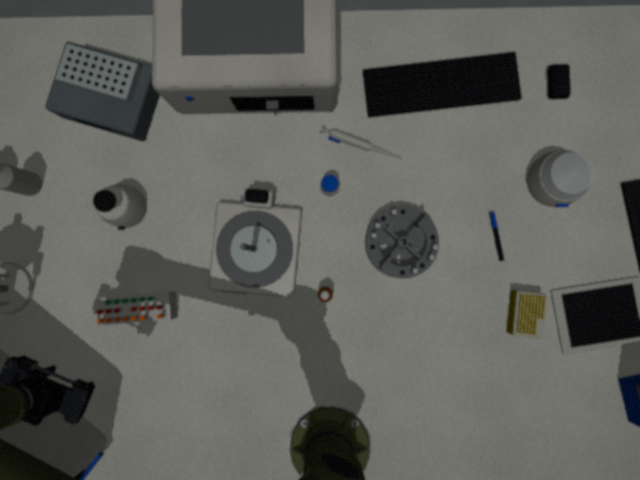

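The scene view shows the carousel at about (270,250) and the loader with its spindle at (380,275). In the top view the carousel is at (402,238), the loader at (255,248) and the spindle tip near (258,226). The next picture enlarges both.

Run:
```python
import cv2, numpy as np
t=cv2.imread("pics/top0.png"); s=cv2.imread("pics/scene0.png")
r=lambda im,x,y,w,h:cv2.convertScaleAbs(cv2.resize(im[y:y+h,x:x+w],(400,300),interpolation=cv2.INTER_CUBIC),alpha=1.4)
m=np.vstack([np.hstack([r(t,342,193,120,90),r(t,200,185,120,90)]),np.hstack([r(s,220,210,100,75),r(s,315,240,128,96)])])
cv2.imwrite("pics/m1.png",m)
```

```text
(no output)
```

View pics/m1.png

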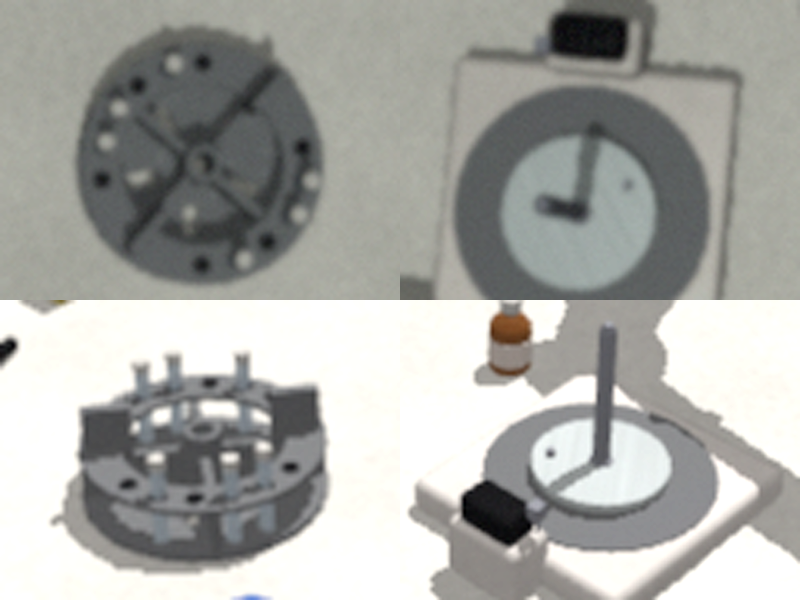

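```bash
cat > h.py <<'E'
import numpy as np, cv2
def load(n): return dict(np.load(f"pics/{n}.npz"))
def ray(d,u,v):
    c=-d["R"].T@d["t"]; return c, d["R"].T@np.array([(u-d["cx"])/d["fx"],(v-d["cy"])/d["fy"],1])
def onz(d,u,v,z):
    c,r=ray(d,u,v); return c+r*(z-c[2])/r[2]
def proj(d,X):
    p=d["R"]@np.array(X)+d["t"]; return np.array([d["fx"]*p[0]/p[2]+d["cx"],d["fy"]*p[1]/p[2]+d["cy"]])
def blobs(m,amin,amax):
    n,_,st,ce=cv2.connectedComponentsWithStats(m.astype(np.uint8))
    return [(round(ce[i][0],2),round(ce[i][1],2),int(st[i][4])) for i in range(1,n) if amin<=st[i][4]<=amax]
E
python3 - <<'E'
from h import *
t=load("top0"); s=load("scene0"); g=cv2.cvtColor(t["image"],cv2.COLOR_RGB2GRAY); hsv=cv2.cvtColor(t["image"],cv2.COLOR_RGB2HSV)
# carousel outline: dark grey disk
sub=np.zeros_like(g); sub[190:290,350:455]=1
print("bg",g[200,360],"ring",g[225,372])
m=((g<115)&(sub>0)).astype(np.uint8); cs,_=cv2.findContours(m,0,2); c=max(cs,key=cv2.contourArea)
e=cv2.fitEllipse(cv2.convexHull(c)); print("outline",e,onz(t,*e[0],.05))
disk=np.zeros_like(g); cv2.circle(disk,(402,240),36,1,-1)
for th in(120,135):
  for b in blobs((g>th)&(disk>0),3,60): 
    print(th,b,np.round(onz(t,b[0],b[1],.085),4))
# loader
pl=((g>145)); 
print("plate vals",g[262,250],g[235,235],g[275,225])
for th in (135,145,155):
  m=np.zeros_like(g); m[220:275,228:282]=(g>th)[220:275,228:282]
  cs,_=cv2.findContours(m,0,2); c=max(cs,key=cv2.contourArea); e=cv2.fitEllipse(cv2.convexHull(c)); print(th,e,onz(t,*e[0],.05))
print("pin top",onz(t,268.4,240.5,.057),"scene",onz(s,363,288.6,.057))
print("tip top",onz(t,242.6,246.5,.2))
for u,v in((509.6,380.9),): pass
E
```

```text
bg 117 ring 63
outline ((400.5268249511719, 238.82269287109375), (78.16043853759766, 82.48592376708984), 158.07489013671875) [ 0.57559058 -0.20050008  0.05      ]
plate vals 118 103 108Traceback (most recent call last):
  File "<stdin>", line 17, in <module>
ValueError: max() iterable argument is empty
```

Run:
```python
from h import *
t=load("top0"); s=load("scene0"); g=cv2.cvtColor(t["image"],cv2.COLOR_RGB2GRAY); gs=cv2.cvtColor(s["image"],cv2.COLOR_RGB2GRAY)
def ell(g,th,x0,x1,y0,y1,inv,d,z,l):
  m=np.zeros_like(g); k=(g<th) if inv else (g>th); m[y0:y1,x0:x1]=k[y0:y1,x0:x1]
  cs,_=cv2.findContours(m,0,1); c=max(cs,key=cv2.contourArea); e=cv2.fitEllipse(cv2.convexHull(c)); print(l,th,np.round(e[0],1),np.round(e[1],1),np.round(onz(d,*e[0],z),4))
for th in(80,90,100): ell(g,th,355,450,195,285,True,t,.05,"car")
disk=np.zeros_like(g); cv2.circle(disk,(402,240),36,1,-1)
for th in(85,95,105):
  for b in blobs((g>th)&(disk>0),3,60): print(th,b,np.round(onz(t,b[0],b[1],.085),4))
print("row",g[262,205:300:2])
for th in(90,100,110): ell(g,th,229,279,222,275,False,t,.05,"plate")
u,v=268,240; print(g[v-4:v+6,u-5:u+6]); print(g[242:252,236:262])
u,v=363,289; print(gs[v-5:v+6,u-6:u+7])
```

```text
car 80 [401.1 239.6] [72.6 76.3] [ 0.5735 -0.202   0.05  ]
car 90 [401.2 239.5] [73.7 77.9] [ 0.5737 -0.2023  0.05  ]
car 100 [401.4 239.3] [74.6 79.7] [ 0.5743 -0.2028  0.05  ]
85 (np.float64(393.95), np.float64(211.81), 21) [ 0.6458 -0.179   0.085 ]
85 (np.float64(377.28), np.float64(225.11), 18) [ 0.6108 -0.1341  0.085 ]
85 (np.float64(434.5), np.float64(225.5), 4) [ 0.6078 -0.2857  0.085 ]
85 (np.float64(373.84), np.float64(235.16), 19) [ 0.5841 -0.1245  0.085 ]
85 (np.float64(383.22), np.float64(245.56), 18) [ 0.5561 -0.1489  0.085 ]
85 (np.float64(435.25), np.float64(246.75), 20) [ 0.5513 -0.2864  0.085 ]
85 (np.float64(398.29), np.float64(256.5), 14) [ 0.5266 -0.1883  0.085 ]
85 (np.float64(431.63), np.float64(256.95), 19) [ 0.5244 -0.2763  0.085 ]
85 (np.float64(415.09), np.float64(270.91), 22) [ 0.488  -0.2319  0.085 ]
95 (np.float64(393.85), np.float64(211.54), 13) [ 0.6465 -0.1787  0.085 ]
95 (np.float64(377.5), np.float64(225.0), 12) [ 0.6111 -0.1347  0.085 ]
95 (np.float64(373.5), np.float64(235.0), 12) [ 0.5845 -0.1236  0.085 ]
95 (np.float64(383.09), np.float64(245.82)
[... 2678 characters left out ...]
16 117 114 114 114 113 112 110 106 104  98  92  84  75  73
   75  87 100 111 117 118 117 120]]
[[102 109 138 167 176 175 173 172 175 176 175 176 176]
 [104 134 167 177 176 175 172 172 174 175 175 175 175]
 [119 158 178 175 176 169 163 170 175 175 175 176 174]
 [136 172 176 175 164 141 137 157 175 174 175 176 175]
 [146 178 175 175 149 100  97 130 168 174 174 175 173]
 [153 175 175 175 145  80  71 122 168 174 174 176 173]
 [151 175 175 175 159 133 132 155 175 174 175 176 173]
 [148 174 174 174 173 172 171 174 175 173 175 175 171]
 [147 174 173 175 172 170 171 174 174 173 175 174 171]
 [140 174 174 174 171 170 173 173 173 173 175 172 171]
 [122 164 173 173 171 170 172 173 172 173 175 162 143]]
```

Run:
```python
from h import *
t=load("top0"); s=load("scene0"); g=cv2.cvtColor(t["image"],cv2.COLOR_RGB2GRAY).astype(float); gs=cv2.cvtColor(s["image"],cv2.COLOR_RGB2GRAY).astype(float)
def cen(g,x0,x1,y0,y1,bg):
  w=np.clip(bg-6-g[y0:y1,x0:x1],0,None); Y,X=np.mgrid[y0:y1,x0:x1]; return (w*X).sum()/w.sum(),(w*Y).sum()/w.sum()
pt=cen(g,264,272,237,244,118); ps=cen(gs,360,366,284,292,175)
def tri(a,b):
  c1,r1=ray(t,*a);c2,r2=ray(s,*b);k=np.linalg.lstsq(np.c_[r1,-r2],c2-c1,rcond=None)[0];p,q=c1+k[0]*r1,c2+k[1]*r2;return np.round((p+q)/2,4),np.round(q-p,4)
print("pin",pt,ps,tri(pt,ps),onz(t,*pt,.055),onz(s,*ps,.055))
print(gs[244:252,374:390].astype(int)); 
for v in(260,270,280): print(v,gs[v,372:390].astype(int))
sc=np.array([.5534,.2039])
print("tip proj for plate centre",proj(t,[*sc,.2]),proj(s,[*sc,.2]),proj(s,[*sc,.1]),proj(s,[*sc,.05]),proj(t,[*sc,.05]))
# scene plate ellipse: bright disc
m=np.zeros(gs.shape,np.uint8); m[268:312,352:405]=(gs>150)[268:312,352:405]
c=np.array([.5676,-.2053]);th=np.radians(-41.5);u=np.array([np.cos(th),np.sin(th)])
for k in(.075,-.075): print("grip",c+k*u, proj(t,[*(c+k*u),.09]),proj(s,[*(c+k*u),.09]))
print("bore",proj(t,[*c,.06]),proj(s,[*c,.06]))
for r in(.055,.095,-.055,-.095): print(proj(s,[*(c+r*u),.09]))
```

```text
pin (np.float64(267.92896174863387), np.float64(240.0327868852459)) (np.float64(362.6417445482866), np.float64(288.5545171339564)) (array([0.576 , 0.1635, 0.0518]), array([-0.0009,  0.0012,  0.0001])) [0.57630472 0.16241497 0.055     ] [0.57894529 0.16634448 0.055     ]
[[112 113 112 114 115 116 116 114 113 113 113 113 113 115 116 115]
 [113 114 115 114 115 115 115 116 114 115 113 113 114 114 114 115]
 [114 115 116 114 114 115 116 117 116 114 112 113 114 113 113 113]
 [115 116 114 114 114 110 110 122 120 114 113 113 114 113 113 112]
 [114 114 114 113 110  96  89 105 102 102 109 112 114 113 111 110]
 [114 114 113 113 104  82  71  72  74  81  99 114 115 113 111 112]
 [112 113 113 113  99  73  69  70  72  72  92 113 114 114 113 113]
 [111 112 111 112  97  70  68  68  66  66  89 113 114 116 114 114]]
260 [113 113 113 114 114 107  87  66  65  66  65  77 102 112 114 113 112 113]
270 [192 192 192 191 191 153  65  65  64  65  79 147 192 191 178 142 115 111]
280 [171 172 174 172 150  99  65  63  63  63 110 160 172 171 171 167 163 157]
tip proj for plate centre [242.13643525 246.12262139] [381.17499953 246.95293319] [379.38083897 276.54355054] [378.52744751 290.61831099] [253.18717232 248.63510329]
grip [ 0.62377168 -0.2549965 ] [423.14439809 219.47298138] [245.20646341 235.65650255]
grip [ 0.51142832 -0.1556035 ] [386.25597821 262.33216912] [292.46467376 231.06128145]
bore [402.92369869 241.51214456] [269.47587019 241.26400234]
[251.57121085 235.03761703]
[238.82187098 236.27731772]
[286.2266923  231.66784069]
[298.68348933 230.45658584]
```

```bash
cat >> h.py <<'E'
def delta(target,yaz=None,tilt_down=True):
    "shift (mm, present tool axes) to target; turn (deg, tool axes) to tool down with tool y at azimuth yaz"
    from bench import ctrl
    from scipy.spatial.transform import Rotation as Ro
    s=ctrl.get_state(); R=Ro.from_rotvec(s["tool_rot"]); p=np.array(s["position"])
    print("t",round(s["time"],2),"pos",np.round(p,4),"yaz",np.round(np.degrees(np.arctan2(*R.as_matrix()[[1,0],1])),2),"zax",np.round(R.as_matrix()[:,2],4),"grip",round(s["grip_width"],3),"F",np.round(s["ft_force"],1))
    print("shift",np.round(R.inv().apply(np.array(target)-p)*1000,1))
    if yaz is not None:
        a=np.radians(yaz); y=np.array([np.cos(a),np.sin(a),0]); z=np.array([0,0,-1.]); T=Ro.from_matrix(np.c_[np.cross(y,z),y,z])
        print("turn",np.round((R.inv()*T).as_rotvec(degrees=True),2))
E
python3 - <<'E'
from h import *
delta([.42,.40,.32],48.5)
E
```

```text
t 0.1 pos [0.248  0.6003 0.2122] yaz 67.56 zax [-6.0e-04 -1.6e-03 -1.0e+00] grip 1.002 F [-0.1  0.5  0.2]
shift [-235.4 -119.6 -107.6]
turn [-0.1   0.02 19.06]
```

```bash
python3 -m inch '[[[-22,-11,-18],[0,0,0]],[[-24,-12,-18],[0,0,0]],[[-24,-12,-18],[0,0,0]],[[-24,-12,-15],[0,0,0]],[[-24,-12,-12],[0,0,0]],[[-24,-12,-9],[0,0,0]],[[-24,-12,-9],[0,0,0]],[[-24,-12,-9],[0,0,0]],[[-23,-12,0],[0,0,0]],[[-22,-12,0],[0,0,0]]]' 0
python3 - <<'E'
from h import *
delta([.5114,-.1556,.25],48.5)
E
```

```text
time: 1.1
position: [0.4207, 0.4, 0.3211]
tool_rot: [0.612, 3.081, -0.0]
ft_force: [-0.3, 0.6, -0.5]
grip_width: 1.002
t 1.1 pos [0.4207 0.4    0.3211] yaz 67.53 zax [ 1.e-04 -1.e-04 -1.e+00] grip 1.002 F [-0.3  0.6 -0.5]
shift [-296.1 -478.8   71.2]
turn [-0.000e+00  1.000e-02  1.903e+01]
```

```bash
python3 -m inch '[[[-20,-32,0],[0,0,0]],[[-22,-36,0],[0,0,0]],[[-22,-36,0],[0,0,0]],[[-22,-36,0],[0,0,0]],[[-22,-36,0],[0,0,0]],[[-22,-36,0],[0,0,0]],[[-22,-36,0],[0,0,0]],[[-22,-36,6],[0,0,0]],[[-22,-36,6],[0,0,0]],[[-22,-36,6],[0,0,0]]]' && python3 -m inch '[[[-22,-36,9],[0,0,0]],[[-22,-36,9],[0,0,0]],[[-22,-36,9],[0,0,0]],[[-12,-14,9],[0,0,0]],[[0,0,9],[0,0,4]],[[0,0,8],[0,0,5]],[[0,0,0],[0,0,5]],[[0,0,0],[0,0,5]],[[0,0,0],[0,0,0]],[[0,0,0],[0,0,0]]]'
python3 - <<'E'
from h import *
delta([.5114,-.1556,.074],48.5)
from bench import optics
d=optics.get_image("top"); np.savez("pics/top1.npz",**d)
s=optics.get_image("scene"); np.savez("pics/scene1.npz",**s)
r=lambda im,x,y,w,h:cv2.convertScaleAbs(cv2.resize(im[y:y+h,x:x+w,::-1],(400,300),interpolation=cv2.INTER_CUBIC),alpha=1.4)
cv2.imwrite("pics/m2.png",np.hstack([r(d["image"],322,183,160,120),r(s["image"],200,160,160,120)]))
E
```

```text
time: 2.1
position: [0.4853, -0.013, 0.3028]
tool_rot: [0.611, 3.082, 0.001]
ft_force: [0.1, 0.1, 0.3]
grip_width: 1.003
time: 3.1
position: [0.5109, -0.1537, 0.2499]
tool_rot: [-1.108, -2.939, -0.0]
ft_force: [-1.0, -1.0, -1.1]
grip_width: 0.999
t 3.1 pos [ 0.5109 -0.1537  0.2499] yaz 48.68 zax [-4.e-04  2.e-04 -1.e+00] grip 0.999 F [-1.  -1.  -1.1]
shift [ -1.7  -1.1 175.9]
turn [-0.01 -0.02  0.18]
```

View pics/m2.png

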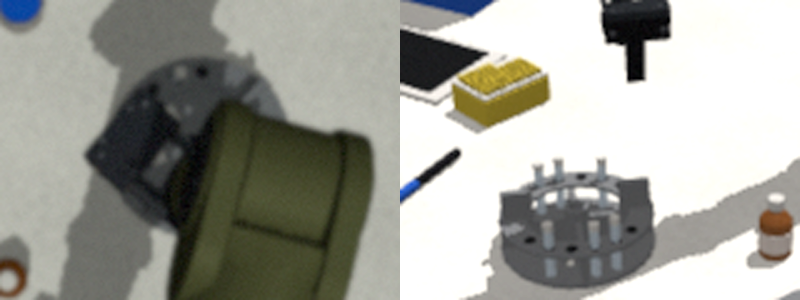

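The gripper hangs over tab b, with the fingertips at scene pixel (294,184) and the tab below at (293,232). I'll go down now.

```bash
python3 -m inch '[[[-1.7,-1.1,15],[0,0,0]],[[0,0,25],[0,0,0]],[[0,0,25],[0,0,0]],[[0,0,25],[0,0,0]],[[0,0,25],[0,0,0]],[[0,0,25],[0,0,0]],[[0,0,16],[0,0,0]],[[0,0,10],[0,0,0]],[[0,0,7],[0,0,0]],[[0,0,3],[0,0,0]]]' && python3 -m inch '[[[0,0,0],[0,0,0]],[[0,0,0],[0,0,0]],[[0,0,0],[0,0,0]],[[0,0,0],[0,0,0]],[[0,0,0],[0,0,0]],[[0,0,0],[0,0,0]],[[0,0,0],[0,0,0]],[[0,0,0],[0,0,0]],[[0,0,0],[0,0,0]],[[0,0,0],[0,0,0]]]' 0.55 20 &&  python3 - <<'E'
from h import *
delta([.5114,-.1556,.074],48.5)
from bench import optics
for n in("top","scene"): np.savez(f"pics/{n}2.npz",**optics.get_image(n))
d=load("top2");s=load("scene2")
r=lambda im,x,y,w,h:cv2.convertScaleAbs(cv2.resize(im[y:y+h,x:x+w,::-1],(400,300),interpolation=cv2.INTER_CUBIC),alpha=1.4)
cv2.imwrite("pics/m3.png",np.hstack([r(d["image"],342,193,120,90),r(s["image"],220,190,120,90)]))
E
```

```text
time: 4.2
position: [0.5114, -0.1558, 0.0736]
tool_rot: [-1.111, -2.938, 0.0]
ft_force: [-0.1, 0.7, -0.1]
grip_width: 1.002
time: 5.2
position: [0.5116, -0.1557, 0.0741]
tool_rot: [-1.112, -2.938, -0.0]
ft_force: [1.4, 0.3, 0.6]
grip_width: 0.451
t 5.2 pos [ 0.5116 -0.1557  0.0741] yaz 48.55 zax [ 0.  0. -1.] grip 0.451 F [1.4 0.3 0.6]
shift [ 0.2 -0.   0.1]
turn [ 0.   -0.    0.05]
```

View pics/m3.png

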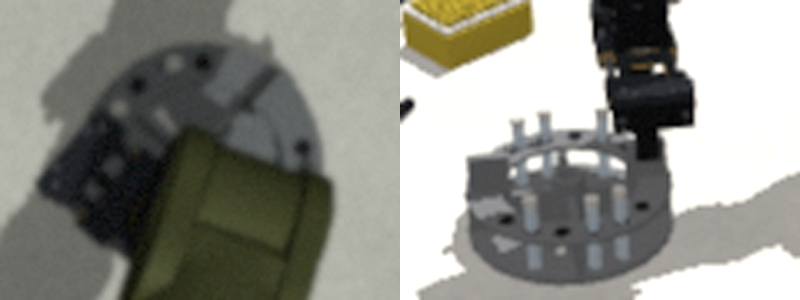

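The fingers straddle the tab at scene crop (650,140). I'll close firmly, then lift a little.

```bash
python3 -m inch '[[[0,0,0],[0,0,0]],[[0,0,0],[0,0,0]],[[0,0,0],[0,0,0]],[[0,0,0],[0,0,0]],[[0,0,0],[0,0,0]],[[0,0,0],[0,0,0]],[[0,0,0],[0,0,0]],[[0,0,0],[0,0,0]],[[0,0,0],[0,0,0]],[[0,0,0],[0,0,0]]]' 1 58 && python3 -m inch '[[[0,0,-1],[0,0,0]],[[0,0,-2],[0,0,0]],[[0,0,-4],[0,0,0]],[[0,0,-6],[0,0,0]],[[0,0,-8],[0,0,0]],[[0,0,-8],[0,0,0]],[[0,0,-6],[0,0,0]],[[0,0,-4],[0,0,0]],[[0,0,-1],[0,0,0]],[[0,0,0],[0,0,0]]]'
python3 - <<'E'
from h import *
delta([.5114,-.1556,.30],29)
from bench import optics
for n in("top","scene"): np.savez(f"pics/{n}3.npz",**optics.get_image(n))
d=load("top3");s=load("scene3")
r=lambda im,x,y,w,h:cv2.convertScaleAbs(cv2.resize(im[y:y+h,x:x+w,::-1],(400,300),interpolation=cv2.INTER_CUBIC),alpha=1.4)
cv2.imwrite("pics/m4.png",np.hstack([r(d["image"],342,193,120,90),r(s["image"],220,190,120,90)]))
E
```

```text
time: 6.3
position: [0.5117, -0.1556, 0.0742]
tool_rot: [1.112, 2.938, 0.0]
ft_force: [-0.1, 0.5, -0.3]
grip_width: 0.099
time: 7.3
position: [0.5116, -0.1557, 0.1143]
tool_rot: [1.112, 2.938, 0.0]
ft_force: [0.4, 0.1, -2.9]
grip_width: 0.102
t 7.3 pos [ 0.5116 -0.1557  0.1143] yaz 48.55 zax [ 2.e-04  1.e-04 -1.e+00] grip 0.102 F [ 0.4  0.1 -2.9]
shift [   0.2   -0.  -185.7]
turn [1.000e-02 0.000e+00 1.955e+01]
```

View pics/m4.png

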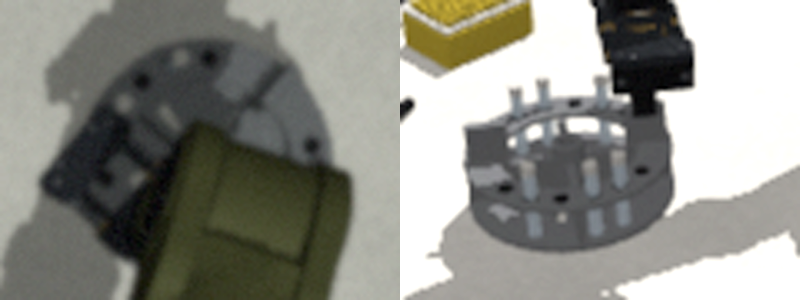

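The carousel is off the bench, held by tab b at crop (648,110), and looks close to level. I'll measure its tilt by tracking the tube caps before and after the lift.

```bash
cat > tilt.py <<'E'
from h import *
from scipy.optimize import least_squares
from scipy.spatial.transform import Rotation as Ro
c=np.array([.5676,-.2053,0]);th=np.radians(-41.5)
def P(r,a,z): return c+np.array([r*np.cos(th+np.radians(a)),r*np.sin(th+np.radians(a)),z])
pts=[P(.083,a,.085) for a in(60,100,120,240,280,300)]+[P(.095,0,.09),P(.055,0,.09)]
grip=P(-.075,0,.075)
obs=[]
for n in("scene","top"):
    a,b=load(n+"2"),load(n+"3"); A,B=[cv2.cvtColor(x["image"],cv2.COLOR_RGB2GRAY) for x in(a,b)]
    lift=np.array([0,0,.0402])
    p0=np.array([proj(a,x) for x in pts],np.float32).reshape(-1,1,2); g0=np.array([proj(b,x+lift) for x in pts],np.float32).reshape(-1,1,2)
    q,st,er=cv2.calcOpticalFlowPyrLK(A,B,p0,g0.copy(),winSize=(9,9),maxLevel=0,flags=cv2.OPTFLOW_USE_INITIAL_FLOW)
    for i in range(len(pts)):
        print(n,i,np.round(p0[i,0],1),"obs-pred",np.round((q-g0)[i,0],2),st[i],er[i])
        if n=="scene" or er[i]<6: obs.append((b,i,q[i,0]-g0[i,0],proj(b,pts[i]+lift)))
def res(w):
    R=Ro.from_rotvec(w[:3]); return np.concatenate([proj(d,grip+R.apply(pts[i]-grip)+[0,0,.0402+w[3]/1])-g-o for d,i,o,g in obs])
s=least_squares(res,np.zeros(4),loss="soft_l1",f_scale=.3)
R=Ro.from_rotvec(s.x[:3]); print("rotvec deg",np.degrees(s.x[:3]),"dz",s.x[3],"res",np.round(s.fun,2)); 
ca,sa=np.cos(th),np.sin(th); print("about carousel x,y axes deg",np.degrees([s.x[0]*ca+s.x[1]*sa,-s.x[0]*sa+s.x[1]*ca]))
E
python3 tilt.py
```

```text
scene 0 [257.8 248.5] obs-pred [0.34 1.48] [1] [3.4047067]
scene 1 [276.4 248.4] obs-pred [0.14 0.64] [1] [1.662037]
scene 2 [284.8 245.7] obs-pred [0.26 0.96] [1] [2.9560184]
scene 3 [279.5 221.8] obs-pred [0.58 0.47] [1] [14.177855]
scene 4 [262.2 221.9] obs-pred [0.22 0.71] [1] [3.2307098]
scene 5 [254.2 224.2] obs-pred [0.22 1.03] [1] [2.0675154]
scene 6 [238.8 236.3] obs-pred [0.24 1.43] [1] [4.6431327]
scene 7 [251.6 235. ] obs-pred [0.56 1.48] [1] [4.8483796]
top 0 [393.9 211.6] obs-pred [-0.18  0.44] [1] [1.5219908]
top 1 [377.4 225. ] obs-pred [-0.06  0.09] [1] [1.4347994]
top 2 [373.6 235.1] obs-pred [ 0.63 -0.22] [1] [2.5057871]
top 3 [415.  270.6] obs-pred [-6.61 -1.32] [1] [1.6419753]
top 4 [431.5 257. ] obs-pred [ 1.6  -0.75] [1] [1.501929]
top 5 [435.3 246.8] obs-pred [ 0.16 -1.48] [1] [3.8939042]
top 6 [428.  213.8] obs-pred [-0.83 -0.2 ] [1] [3.4587193]
top 7 [418.2 225.2] obs-pred [-0.51  0.84] [1] [1.5960648]
rotvec deg [0.38229737 1.25825979 0.24138044] dz -0.0015169033042374354 res [-0.18 -0.1  -0.02  0.41 -0.18 -0.12 -0.71 -0.01 -0.33  0.07 -0.29 -0.05
 -0.18  0.1  -0.54 -0.21 -0.28 -0.32 -0.22  0.   -0.84  0.27  6.55  1.1
 -1.84  0.49 -0.51  1.25  0.2   0.14  0.05 -0.94]
about carousel x,y axes deg [-0.54742437  1.19569877]
```

The carousel sags about 1.2° at the far end, which the tool can correct with a turn about its y axis. I'll lift, then turn and level.

```bash
python3 -m inch '[[[0,0,-5],[0,0,0]],[[0,0,-12],[0,0,0]],[[0,0,-20],[0,0,0]],[[0,0,-25],[0,0,0]],[[0,0,-28],[0,0,0]],[[0,0,-28],[0,0,0]],[[0,0,-25],[0,0,0]],[[0,0,-20],[0,0,0]],[[0,0,-15],[0,0,0]],[[0,0,-8],[0,0,0]]]' && python3 -m inch '[[[0,0,0],[0,0,1]],[[0,0,0],[0,0,2]],[[0,0,0],[0,0,3]],[[0,0,0],[0,0,3.5]],[[0,0,0],[0,0,3.5]],[[0,0,0],[0,0,3]],[[0,0,0],[0,0,2]],[[0,0,0],[0,0,1]],[[0,0,0],[0,0,0.55]],[[0,0,0],[0,0,0]]]'
python3 - <<'E'
from h import *
delta([.5171,.2693,.30],29)
E
```

```text
time: 8.4
position: [0.5121, -0.1561, 0.3021]
tool_rot: [1.111, 2.936, 0.001]
ft_force: [0.8, 0.2, -3.2]
grip_width: 0.107
time: 9.4
position: [0.5114, -0.1556, 0.2997]
tool_rot: [-1.594, -2.706, 0.0]
ft_force: [-0.7, -0.3, -3.5]
grip_width: 0.102
t 9.4 pos [ 0.5114 -0.1556  0.2997] yaz 29.0 zax [-8.e-04  1.e-04 -1.e+00] grip 0.102 F [-0.7 -0.3 -3.5]
shift [ 3.689e+02  2.110e+02 -3.000e-01]
turn [-0.04 -0.03  0.  ]
```

```bash
python3 -m inch '[[[6,3.4,0],[0,0,0]],[[12,6.9,0],[0,0,0]],[[18,10.3,0],[0,0,0]],[[22,12.6,0],[0,0,0]],[[22,12.6,0],[0,0,0]],[[22,12.6,0],[0,0,0]],[[22,12.6,0],[0,0,0]],[[22,12.6,0],[0,0,0]],[[22,12.6,0],[0,0,0]],[[22,12.6,0],[0,0,0]]]' && python3 -m inch '[[[22,12.6,0],[0,0,0]],[[22,12.6,0],[0,0,0]],[[22,12.6,0],[0,0,0]],[[22,12.6,0],[0,0,0]],[[22,12.6,0],[0,0,0]],[[22,12.6,0],[0,0,0]],[[18,10.3,0],[0,0,0]],[[14,8,0],[0,0,0]],[[10,5.7,0],[0,0,0]],[[5,2.9,0],[0,0,0]]]' && python3 -m inch '[[[0,0,0],[0,-0.4,0]],[[0,0,0],[0,-0.4,0]],[[0,0,0],[0,-0.4,0]],[[0,0,0],[0,0,0]],[[0,0,0],[0,0,0]],[[0,0,0],[0,0,0]],[[0,0,0],[0,0,0]],[[0,0,0],[0,0,0]],[[0,0,0],[0,0,0]],[[0,0,0],[0,0,0]]]'
python3 - <<'E'
from h import *
delta([.5171,.2693,.30],29)
from bench import optics
for n in("top","scene"): np.savez(f"pics/{n}4.npz",**optics.get_image(n))
d=load("top4");s=load("scene4")
r=lambda im,x,y,w,h:cv2.convertScaleAbs(cv2.resize(im[y:y+h,x:x+w,::-1],(400,300),interpolation=cv2.INTER_CUBIC),alpha=1.4)
cv2.imwrite("pics/m5.png",np.hstack([r(d["image"],180,190,140,105),r(s["image"],320,170,120,90)]))
print(proj(s,[.5534,.2039,.227]),proj(d,[.5534,.2039,.287]))
E
```

```text
time: 10.4
position: [0.5144, 0.0649, 0.3002]
tool_rot: [-1.593, -2.707, -0.001]
ft_force: [0.8, -0.4, -3.7]
grip_width: 0.105
time: 11.4
position: [0.5174, 0.2705, 0.3]
tool_rot: [-1.593, -2.708, 0.0]
ft_force: [-0.3, 0.1, -3.4]
grip_width: 0.101
time: 12.4
position: [0.5175, 0.2695, 0.3002]
tool_rot: [1.585, 2.691, -0.016]
ft_force: [0.2, -0.2, -3.3]
grip_width: 0.106
t 12.4 pos [0.5175 0.2695 0.3002] yaz 29.01 zax [ 0.0102 -0.0183 -0.9998] grip 0.106 F [ 0.2 -0.2 -3.3]
shift [ 0.  -0.4  0.2]
turn [0.   1.2  0.01]
[381.68061529 238.61394584] [234.18659925 244.31515653]
```

View pics/m5.png

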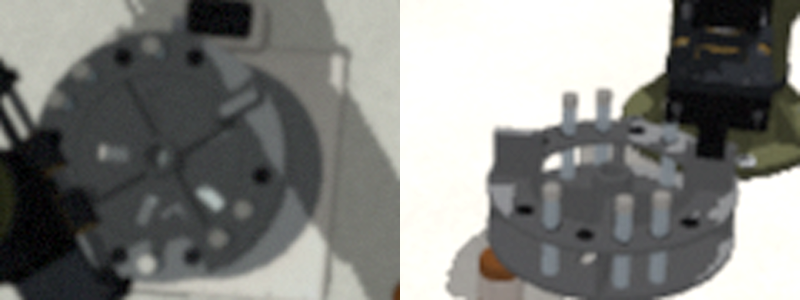

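The carousel is held over the spindle and roughly level. In the top crop the bore is at (162,157), which is (236.7,245) in the full image, and the six caps show in both views. I'll fit its pose to them.

```bash
cat > fit.py <<'E'
from h import *
from scipy.optimize import least_squares
from scipy.spatial.transform import Rotation as Ro
def fit(kt,ks,tops,scenes,guess,bore=None):
    t,s=load(kt),load(ks); g=cv2.GaussianBlur(cv2.cvtColor(t["image"],cv2.COLOR_RGB2GRAY),(0,0),.6).astype(float)
    tp={}
    for a,(u,v) in tops.items():
        x,y=int(round(u)),int(round(v)); w=g[y-3:y+4,x-3:x+4]; w=np.clip(w-np.percentile(w,55),0,None); Y,X=np.mgrid[y-3:y+4,x-3:x+4]; tp[a]=((w*X).sum()/w.sum(),(w*Y).sum()/w.sum())
    L=lambda a:np.array([.083*np.cos(np.radians(a)),.083*np.sin(np.radians(a)),.085])
    def res(q):
        R=Ro.from_euler("zyx",[q[3],q[4],q[5]]); o=q[:3]; r=[]
        for d,pp in((t,tp),(s,scenes)):
            for a,uv in pp.items(): r+=list(proj(d,o+R.apply(L(a)))-uv)
        if bore: r+=list(proj(t,o+R.apply([0,0,.06]))-bore)
        return np.array(r)
    f=least_squares(res,guess,loss="soft_l1",f_scale=.5)
    cov=np.linalg.inv(f.jac.T@f.jac)*max(f.fun.var(),.1)
    print("origin",np.round(f.x[:3],4),"yaw,pitch(y),roll(x) deg",np.round(np.degrees(f.x[3:]),2),"sd",np.round(np.sqrt(np.diag(cov))*[1e3]*1,2)); print("res",np.round(f.fun.reshape(-1,2),1).tolist())
    return f.x
E
python3 - <<'E'
from fit import *
fit("top4","scene4",{60:(232.9,205.8),100:(210.5,214.5),120:(200.3,225.7),240:(231,282.4),280:(256.7,273),300:(265,263.2)},
 {240:(380.9+0,198.5),280:(371,199.1)} and {60:(365.6,226.1),100:(387.5,230),120:(398.3,229.1),240:(400.4,209),280:(380.9,198.5),300:(371,199.1)},
 [.5534,.2039,.227,np.radians(-61),0,0],(236.7,245))
E
```

```text
origin [0.5566 0.2045 0.2206] yaw,pitch(y),roll(x) deg [-61.15  -1.9   -0.8 ] sd [ 4.93  5.18  2.27 16.69 56.59 59.41]
res [[-0.4, 0.3], [-0.4, 1.1], [0.5, 0.2], [0.5, -0.2], [-0.2, 0.1], [-0.2, 0.2], [-0.6, -0.4], [-0.6, 0.2], [-0.3, 0.3], [0.7, -6.5], [-0.1, 0.2], [-0.4, 0.3], [-2.5, -1.1]]
```

Run:
```python
from fit import *
fit("top4","scene4",{60:(232.9,205.8),100:(210.5,214.5),120:(200.3,225.7),240:(231,282.4),280:(256.7,273),300:(265,263.2)},
 {60:(365.6,226.1),100:(387.5,230),120:(398.3,229.1),280:(380.9,198.5),300:(371,199.1)},
 [.5534,.2039,.227,np.radians(-61),0,0])
d,s=load("top4"),load("scene4")
r=lambda im,x,y,w,h:cv2.convertScaleAbs(cv2.resize(im[y:y+h,x:x+w,::-1],(800,600),interpolation=cv2.INTER_CUBIC),alpha=2)
a=r(d["image"],180,200,100,90)
cv2.imwrite("pics/m6.png",cv2.resize(np.hstack([cv2.resize(r(d["image"],188,195,90,100),(540,600)),]),(540,600)))
```

```text
origin [0.5551 0.2063 0.2214] yaw,pitch(y),roll(x) deg [-61.14  -0.77   0.25] sd [ 1.06  1.09  0.54  3.95 11.81 12.83]
res [[-0.4, 0.3], [-0.6, 1.0], [0.2, 0.1], [0.1, -0.3], [-0.4, 0.1], [-0.3, 0.1], [-0.6, 0.0], [-0.6, 0.1], [-0.2, -0.1], [-0.1, -0.1], [-0.4, 0.2]]
```

View pics/m6.png

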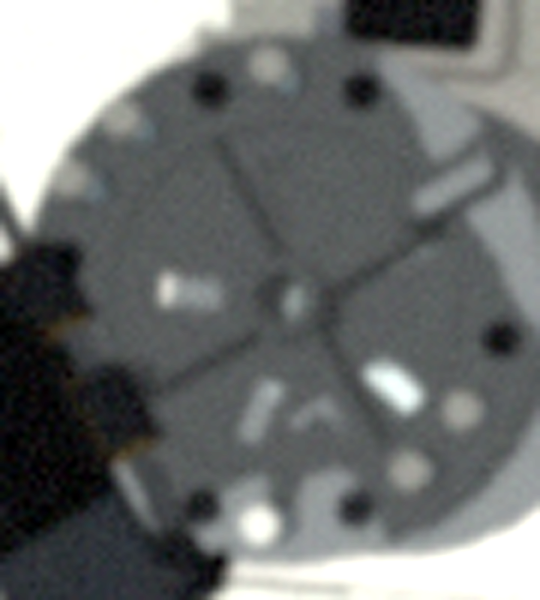

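The caps sit at crop (267,66), (125,118), (72,178), (462,411), (410,469) and (259,523), and through the bore the spindle is bright at (297,300). I'll refit with these picks and apply the half-pixel crop correction.

Run:
```python
import fit as F
import numpy as np
F.cv2_g=None
src=open("fit.py").read().replace("tp[a]=((w*X).sum()/w.sum(),(w*Y).sum()/w.sum())","tp[a]=(u,v)")
exec(src)
sc={60:(365.6,226.1),100:(387.5,230),120:(398.3,229.1),280:(380.9,198.5),300:(371,199.1)}
sc={k:(u-.35,v-.35) for k,(u,v) in sc.items()}
tp={60:(232.1,205.6),100:(208.4,214.2),120:(199.6,224.2),240:(230.8,281.7),280:(255.9,272.7),300:(264.6,263.1)}
fit("top4","scene4",tp,sc,[.5534,.2039,.227,np.radians(-61),0,0])
d=load("top4")
P=[onz(d,*tp[k],.312) for k in tp]; print("mid",[np.round((onz(d,*tp[a],.312)+onz(d,*tp[a+180],.312))/2,4) for a in(60,100,120)])
```

```text
origin [0.5553 0.2047 0.222 ] yaw,pitch(y),roll(x) deg [-61.1   -0.96  -0.21] sd [ 0.92  0.99  0.47  3.33 10.44 11.23]
res [[0.1, -0.1], [-0.7, 0.1], [-0.5, 0.1], [0.3, 0.2], [-0.1, 0.4], [-0.2, -0.1], [-0.5, -0.0], [-0.5, 0.2], [-0.2, 0.1], [0.0, -0.1], [-0.3, 0.1]]
mid [array([0.5539, 0.2043, 0.312 ]), array([0.5543, 0.203 , 0.312 ]), array([0.5537, 0.2031, 0.312 ])]
```

```bash
python3 -m inch '[[[0,0,4],[0,0.4,0]],[[0,0,4],[0,0,0]],[[0,0,4],[0,0,0]],[[0,0,4],[0,0,0]],[[0,0,4],[0,0,0]],[[0,0,4],[0,0,0]],[[0,0,4],[0,0,0]],[[0,0,4],[0,0,0]],[[0,0,4],[0,0,0]],[[0,0,4],[0,0,0]]]'
python3 - <<'E'
from h import *
delta([.5171,.2693,.30],29)
from bench import ctrl; print(np.round(ctrl.get_state()["torque"],2))
E
```

```text
time: 13.5
position: [0.5179, 0.2688, 0.2599]
tool_rot: [1.588, 2.696, -0.011]
ft_force: [-0.2, -0.2, -3.1]
grip_width: 0.106
t 13.5 pos [0.5179 0.2688 0.2599] yaz 29.0 zax [ 0.007  -0.0124 -0.9999] grip 0.106 F [-0.2 -0.2 -3.1]
shift [  0.2  -0.4 -40.1]
turn [ 0.01  0.82 -0.  ]
[ 0.08  0.09 -0.03]
```

```bash
python3 -m inch '[[[0.5,-0.3,3],[0,0,0]],[[0.06,0,4],[0,0,0]],[[0.06,0,4],[0,0,0]],[[0.06,0,4],[0,0,0]],[[0.06,0,4],[0,0,0]],[[0.06,0,4],[0,0,0]],[[0.06,0,4],[0,0,0]],[[0.06,0,4],[0,0,0]],[[0.06,0,4],[0,0,0]],[[0,0,0],[0,0,0]]]'
python3 - <<'E'
from h import *
delta([.5171,.2693,.30],29)
from bench import ctrl; print(np.round(ctrl.get_state()["torque"],2))
E
```

```text
time: 14.5
position: [0.517, 0.2689, 0.2244]
tool_rot: [1.588, 2.697, -0.013]
ft_force: [0.8, -1.5, -5.1]
grip_width: 0.104
t 14.5 pos [0.517  0.2689 0.2244] yaz 29.0 zax [ 0.0061 -0.0131 -0.9999] grip 0.104 F [ 0.8 -1.5 -5.1]
shift [ -0.8   0.2 -75.6]
turn [-0.06  0.82  0.  ]
[-0.25 -0.16 -0.01]
```

```bash
python3 -m inch '[[[-0.6,0,0],[0,0,0]],[[0.06,0,3],[0,0,0]],[[0.06,0,3],[0,0,0]],[[0.06,0,3],[0,0,0]],[[0.06,0,3],[0,0,0]],[[0.06,0,3],[0,0,0]],[[0.06,0,3],[0,0,0]],[[0.06,0,3],[0,0,0]],[[0,0,0],[0,0,0]],[[0,0,0],[0,0,0]]]'
python3 - <<'E'
from h import *
delta([.5171,.2693,.30],29)
from bench import ctrl; print(np.round(ctrl.get_state()["torque"],2))
E
```

```text
time: 15.5
position: [0.5175, 0.2686, 0.204]
tool_rot: [1.589, 2.696, -0.012]
ft_force: [0.5, -1.3, -4.4]
grip_width: 0.106
t 15.5 pos [0.5175 0.2686 0.204 ] yaz 28.99 zax [ 0.0066 -0.0126 -0.9999] grip 0.106 F [ 0.5 -1.3 -4.4]
shift [ -0.5  -0.  -96. ]
turn [-0.02  0.81 -0.01]
[-0.09  0.05  0.04]
```

```bash
python3 -m inch '[[[-0.3,0,3],[0,0,0]],[[0.06,0,4],[0,0,0]],[[0.06,0,4],[0,0,0]],[[0.06,0,4],[0,0,0]],[[0.06,0,4],[0,0,0]],[[0.06,0,4],[0,0,0]],[[0.06,0,4],[0,0,0]],[[0.06,0,4],[0,0,0]],[[0.06,0,4],[0,0,0]],[[0,0,0],[0,0,0]]]'
python3 - <<'E'
from h import *
delta([.5171,.2693,.30],29)
from bench import ctrl; print(np.round(ctrl.get_state()["torque"],2))
E
```

```text
time: 16.5
position: [0.5173, 0.2683, 0.1684]
tool_rot: [1.589, 2.697, -0.013]
ft_force: [0.8, 0.3, -4.8]
grip_width: 0.106
t 16.5 pos [0.5173 0.2683 0.1684] yaz 29.0 zax [ 0.006  -0.0129 -0.9999] grip 0.106 F [ 0.8  0.3 -4.8]
shift [-9.000e-01  1.000e-01 -1.316e+02]
turn [-0.06  0.81  0.  ]
[0.02 0.05 0.03]
```

```bash
python3 -m inch '[[[0.06,0,4],[0,0,0]],[[0.06,0,4],[0,0,0]],[[0.06,0,4],[0,0,0]],[[0.06,0,4],[0,0,0]],[[0.06,0,4],[0,0,0]],[[0.06,0,4],[0,0,0]],[[0.06,0,4],[0,0,0]],[[0.06,0,4],[0,0,0]],[[0,0,0],[0,0,0]],[[0,0,0],[0,0,0]]]'
python3 - <<'E'
from h import *
delta([.5171,.2693,.123],29)
from bench import ctrl; print(np.round(ctrl.get_state()["torque"],2))
E
python3 -m inch '[[[0,0,2],[0,0,0]],[[0,0,2],[0,0,0]],[[0,0,1],[0,0,0]],[[0,0,1],[0,0,0]],[[0,0,0.5],[0,0,0]],[[0,0,0.5],[0,0,0]],[[0,0,0.5],[0,0,0]],[[0,0,0.5],[0,0,0]],[[0,0,0],[0,0,0]],[[0,0,0],[0,0,0]]]'
```

```text
time: 17.5
position: [0.5176, 0.2684, 0.137]
tool_rot: [1.589, 2.696, -0.011]
ft_force: [-0.9, 0.3, -3.1]
grip_width: 0.103
t 17.5 pos [0.5176 0.2684 0.137 ] yaz 28.99 zax [ 0.0066 -0.0124 -0.9999] grip 0.103 F [-0.9  0.3 -3.1]
shift [ 1.2 -0.  14. ]
turn [-0.01  0.81 -0.01]
[0.11 0.08 0.02]
time: 18.5
position: [0.5177, 0.2685, 0.1292]
tool_rot: [1.588, 2.697, -0.011]
ft_force: [0.2, -0.4, -4.1]
grip_width: 0.1
```

No contact yet, with the underside near 56 mm, about the pin's top. I'll continue in small steps.

```bash
python3 -m inch '[[[0,0,0.5],[0,0,0]],[[0,0,0.5],[0,0,0]],[[0,0,0.5],[0,0,0]],[[0,0,0.5],[0,0,0]],[[0,0,0.5],[0,0,0]],[[0,0,0.5],[0,0,0]],[[0,0,0],[0,0,0]],[[0,0,0],[0,0,0]],[[0,0,0],[0,0,0]],[[0,0,0],[0,0,0]]]'
```

```text
time: 19.5
position: [0.5177, 0.2685, 0.1262]
tool_rot: [1.588, 2.697, -0.011]
ft_force: [0.7, 0.2, -3.1]
grip_width: 0.102
```

```bash
python3 -m inch '[[[0,0,0.4],[0,0,0]],[[0,0,0.4],[0,0,0]],[[0,0,0.4],[0,0,0]],[[0,0,0.4],[0,0,0]],[[0,0,0.4],[0,0,0]],[[0,0,0],[0,0,0]],[[0,0,0],[0,0,0]],[[0,0,0],[0,0,0]],[[0,0,0],[0,0,0]],[[0,0,0],[0,0,0]]]'; python3 -m inch '[[[0,0,0.3],[0,0,0]],[[0,0,0.3],[0,0,0]],[[0,0,0.3],[0,0,0]],[[0,0,0],[0,0,0]],[[0,0,0],[0,0,0]],[[0,0,0],[0,0,0]],[[0,0,0],[0,0,0]],[[0,0,0],[0,0,0]],[[0,0,0],[0,0,0]],[[0,0,0],[0,0,0]]]'
```

```text
time: 20.5
position: [0.5178, 0.2685, 0.1242]
tool_rot: [1.588, 2.697, -0.011]
ft_force: [-0.3, 1.1, -1.7]
grip_width: 0.103
time: 21.5
position: [0.5178, 0.2685, 0.1241]
tool_rot: [1.588, 2.697, -0.01]
ft_force: [-3.0, -0.0, 5.3]
grip_width: 0.102
```

Contact came at TCP z 0.1242, exactly the grasp height plus the 50 mm seat, with about 9 N of load. I'll release and check.

```bash
python3 -m inch '[[[0,0,0],[0,0,0]],[[0,0,0],[0,0,0]],[[0,0,0],[0,0,0]],[[0,0,0],[0,0,0]],[[0,0,0],[0,0,0]],[[0,0,0],[0,0,0]],[[0,0,0],[0,0,0]],[[0,0,0],[0,0,0]],[[0,0,0],[0,0,0]],[[0,0,0],[0,0,0]]]' 0.45 20; python3 -m inch '[[[0,0,-2],[0,0,0]],[[0,0,-6],[0,0,0]],[[0,0,-12],[0,0,0]],[[0,0,-15],[0,0,0]],[[0,0,-18],[0,0,0]],[[0,0,-20],[0,0,0]],[[0,0,-20],[0,0,0]],[[0,0,-20],[0,0,0]],[[0,0,-20],[0,0,0]],[[0,0,-20],[0,0,0]]]'; python3 -m inch '[[[0,0,-10],[0,0,0]],[[20,0,0],[0,0,0]],[[30,0,0],[0,0,0]],[[30,0,0],[0,0,0]],[[30,0,0],[0,0,0]],[[30,0,0],[0,0,0]],[[30,0,0],[0,0,0]],[[20,0,0],[0,0,0]],[[0,0,0],[0,0,0]],[[0,0,0],[0,0,0]]]'
python3 - <<'E'
from h import *
from bench import optics
for n in("top","scene"): np.savez(f"pics/{n}5.npz",**optics.get_image(n))
d=load("top5");s=load("scene5")
r=lambda im,x,y,w,h:cv2.convertScaleAbs(cv2.resize(im[y:y+h,x:x+w,::-1],(400,300),interpolation=cv2.INTER_CUBIC),alpha=1.4)
cv2.imwrite("pics/m7.png",np.hstack([r(d["image"],195,195,120,90),r(s["image"],320,225,120,90)]))
E
```

```text
time: 22.5
position: [0.5177, 0.2684, 0.1233]
tool_rot: [1.588, 2.697, -0.011]
ft_force: [-0.2, 0.0, 0.0]
grip_width: 0.548
time: 23.5
position: [0.5169, 0.2703, 0.2789]
tool_rot: [1.588, 2.696, -0.008]
ft_force: [-0.1, 0.3, -0.7]
grip_width: 0.553
time: 24.5
position: [0.4248, 0.4361, 0.2838]
tool_rot: [1.587, 2.696, -0.012]
ft_force: [0.7, -0.4, -0.2]
grip_width: 0.548
```

View pics/m7.png

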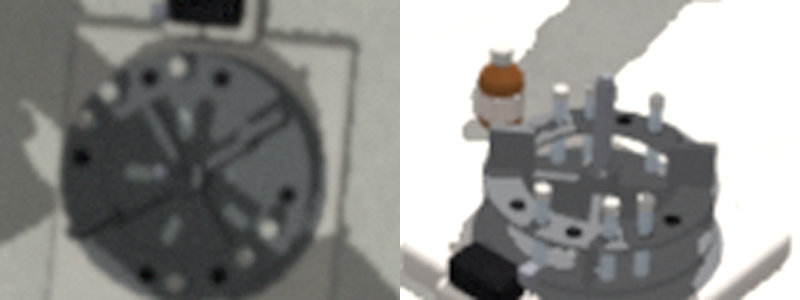

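The carousel sits on the loader with the spindle through its bore (scene crop (605,80)) and the gripper is clear. I'll check its height and level from the caps, and the bystanders by differencing images.

Run:
```python
exec(open("fit.py").read().replace("tp[a]=((w*X).sum()/w.sum(),(w*Y).sum()/w.sum())","tp[a]=(u,v)"))
fit("top5","scene5",{60:(248.35,214.75),100:(227.35,222.25),120:(220.45,230.35),300:(275.35,263.65),280:(268.45,271.75),240:(247.15,279.55)},
 {60:(362.25,280.75),100:(382.65,285.55),120:(393.15,284.65),240:(396.45,254.05),300:(367.65,251.05)},[.5534,.2039,.05,np.radians(-61),0,0])
a,b=load("scene0"),load("scene5")
for n,(x,y,w,h) in dict(reagent=(340,235,20,30),jar=(270,282,26,30),rack=(468,280,86,60),tip=(218,180,45,30),marker=(194,216,34,28)).items():
    A,B=[cv2.cvtColor(d["image"],cv2.COLOR_RGB2GRAY) for d in(a,b)]
    r=cv2.matchTemplate(B[y-8:y+h+8,x-8:x+w+8],A[y:y+h,x:x+w],cv2.TM_CCOEFF_NORMED); _,v,_,l=cv2.minMaxLoc(r); print(n,round(v,3),"shift px",np.array(l)-8)
```

```text
origin [0.5548 0.2015 0.0479] yaw,pitch(y),roll(x) deg [-61.1   -0.52  -1.32] sd [ 0.82  1.03  0.53  3.63  8.93 11.68]
res [[-0.3, 0.1], [0.1, 0.0], [-0.3, 0.4], [-0.0, -0.1], [-0.5, 0.4], [0.0, -0.0], [-0.3, 0.1], [-0.2, 0.0], [-0.2, -0.1], [-0.2, 0.1], [-0.2, -0.1]]
reagent 0.901 shift px [0 0]
jar 1.0 shift px [0 0]
rack 0.817 shift px [0 0]
tip 1.0 shift px [0 0]
marker 1.0 shift px [0 0]
```

The height of 48 ± 1 mm says home rather than on the pin (57 mm). The roll is noisy, so one enlarged view will sharpen it.

Run:
```python
from h import *
s=load("scene5")
im=s["image"][240:335,335:430,::-1]
cv2.imwrite("pics/m8.png",cv2.convertScaleAbs(cv2.resize(im,None,fx=6,fy=6,interpolation=cv2.INTER_CUBIC),alpha=1.3))
c=np.array([.5534,.2039,.05]);th=np.radians(-61)
f=lambda p:np.round((p-[335,240]+.5)*6-.5,0)
for a in(60,100,120,240,280,300): print(a,f(proj(s,c+[.083*np.cos(th+np.radians(a)),.083*np.sin(th+np.radians(a)),.085])))
for r in(.095,.055,-.055,-.095): print(r,f(proj(s,c+[r*np.cos(th),r*np.sin(th),.09])))
print(f(proj(s,[.5534,.2039,.2])))
```

```text
60 [166. 245.]
100 [290. 271.]
120 [353. 263.]
240 [372.  82.]
280 [257.  60.]
300 [199.  67.]
0.095 [ 69. 133.]
0.055 [154. 141.]
-0.055 [393. 163.]
-0.095 [481. 171.]
[280.  44.]
```

View pics/m8.png

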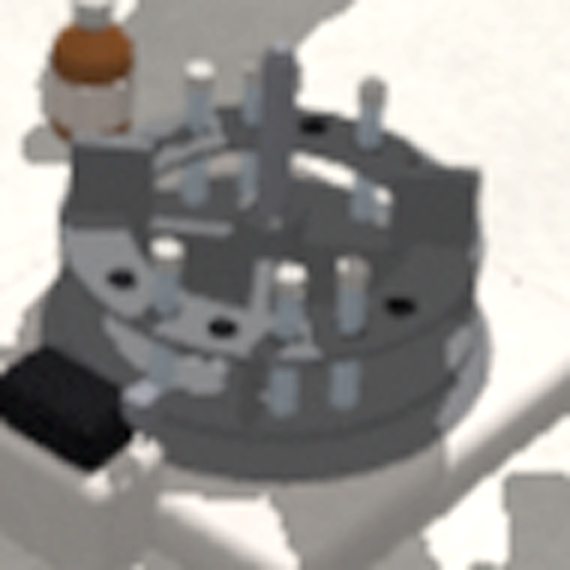

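The six cap tops fall within about 2 crop pixels (around 1 mm) of where a level, fully home carousel would put them. Examples are (166,243) against (166,245), (291,270) against (290,271) and (372,82) against (372,82). I'm handing in.

```bash
python3 -c "
from bench import close_job; close_job()"
```

```text
the job is handed in; nothing more can be done
```

The carousel is on the loader, fully home over the drive pin by my checks, and released. The job was handed in after about 25 s of robot time; it reports no verdict.

**What I did:** I gripped tab b and levelled out a sag of about 1.2°. I turned the carousel to the pin's angle seen in the images (about −61°), so a slot was already over the pin. It went down the spindle and dropped over the pin at the first try, without any searching.

**Last checks:**
- **Height:** Contact came at a tool height of 0.1242 m, which is the grasp height plus the 50 mm seat. The net force reading there was about 5 N upward, so roughly 9 N of contact load.
- **Level and position:** The enlarged scene view puts the cap tops within about 1 mm of a level, home carousel.
- **Bystanders:** Matching the scene view before and after shows no shift of any of the five. The reagent and rack matches were weaker (0.90 and 0.82), probably from changed shadows.
- **Gripper:** It is clear of the carousel, and the wrist force is near zero.

**Disagreements:**
- The coarser hand-picked pose fit gave a height of 48 ± 1 mm, a position about 3 mm off the axis and a roll of −1.3°. The limits are 4 mm and 1.4°. I took this as picking noise, since the bore clears the spindle by only 1 mm and the enlarged view did not show it.
- The outline fit of the carousel at the start was about 6 mm off the tube-cap centre. I used the caps.

I viewed 10 pictures from the cameras.

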